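Find and seat the rocking incubator cover

ROBOT

A 6-joint arm with a two-finger parallel gripper is mounted at the origin on the work surface. World frame = base frame: x ahead of the robot, y to its left, z up, the work surface at z = 0. Lengths are in m, angles in rad, forces in N, time in s.
With the tool pointing down it reaches from about 0.25 to 0.725 m from the base axis. Payload 4 kg.
Tool frame: the origin (TCP) lies midway between the tips of the shut fingers; the grasp point (between the pads) lies 19 mm behind it; z points along the fingers, y is the direction in which the jaws open and shut (so a half turn about z gives the same grasp; the last joint's range is limited). The gripper opens to 85 mm and grips with 20 to 120 N. Pads are 22 mm wide; open, the fingers measure 114 mm over their backs; the gripper's body (76 mm by 85 mm) begins 54 mm behind the grasp point. The pads swing forward as they close: fully open they stand 13 mm farther back than shut.
Start: joints at [-1.235, 0.241, 0.005, 1.335, 0, 1.571], TCP at [0.165, -0.472, 0.231] pointing down, gripper open.
Joint ranges: [-2.72, 2.72], [-1.05, 1.87], [-1.09, 1.28], [-1.99, 2.15], [-1.42, 1.44], [-3.14, 3.14]. Speed limits (rad/s): [2.79, 2.79, 3.14, 3.14, 3.14, 3.14].

INTERFACE

Orientations are given as a unit quaternion [x, y, z, w].
In Python, from workcell import get_obs, camera, camera_model, job_done, masks_of gives the robot as it stands.
- The arm moves only by the tool jog_arm, never from a script. Its argument "deltas" is a list that holds one entry, the list of rows, each a list of 7 numbers: the shift along the tool's x, y, z in mm, then the turn, a rotation vector about the tool's x, y, z in degrees, then the finger opening in mm, from 0 to 85.4. A call has 1 to 5 rows; each row shifts and turns the pose as measured when the row begins, along the tool's axes as they then stand; what a row does not reach is not made up. A row lasts 1/10 s, in which the tool goes at most 50 mm and 8.59 degrees, less where a joint would pass 70% of its speed; a pose out of reach is approached as far as the arm can. A call with a gripper value outside its range is refused whole. The fingers move at their own pace and stop on an object; the grip force is fixed at half the most. Time passes only in rows, so rows that do not move let the fingers close. It gives the time, the measured TCP pose, the force and the opening at its end, in the units of the state.
- get_obs(): the state, without advancing time (a new reading comes with each control period).
- camera(name): name is "scene" or "top" or "wrist"; returns the picture (480x640x3 uint8, red, green, blue); there is no depth.
- camera_model(name): a dict with "fovy" (degrees; the focal length in pixels is half the picture's height over the tangent of half this angle, whatever the lens; pixels are square), "cx", "cy" (the principal point, pixels), "pose" (4x4, takes a point from camera to world coordinates); the wrist camera has in their place "T_tool_cam" (4x4, takes a point from camera to tool coordinates, whose origin is the TCP and whose axes are the flange's). Camera axes: x right, y down, z forward; pixel columns grow to the right and rows downward; lengths in m; the calibration is good to about 2 mm. A picture is of the moment at which its call begins: read the wrist's pose just before it. camera_model takes no time and is no camera call.
- job_done(): hands the job in, once; it reports no verdict.
Trained networks look in the newest picture that a camera, given by its name, has taken for a name from the list of things; names that differ only in an ending like _2 or _b are one class to them, and where a whole thing is asked for, a point or a joint stands for the part that bears it (a point fixed in the world has none). Each returns a list of dicts, best first, with "conf" (0 to 1); they miss things now and then, are a little off and sometimes report something else, mostly with a low value. They report only what shows in the picture. A call takes as long as a camera call.
- masks_of(target, camera): "pixels" (480x640 bool, what is visible of it) and "at" ([column, row] in pixels, amid what is visible of it).
The state is a dict: "clock": time; "joint_pos": joint angles; "joint_vel": joint speeds; "tau": joint torques, N m; "eef_pos": TCP position; "tool_rot": TCP orientation; "ft_force": force on the tool from outside, world axes, zero at the start; "ft_torque": the same for the moment, N m; "grip_width": finger opening in m.
Only numpy, scipy, OpenCV 4.12 (cv2) and the standard library are available. Lean on these libraries where they do the work, as an engineer would, in place of code of your own. Each camera call takes 0.05 s, during which the arm holds its last target. There are 200 camera calls.

TASK

One of the four black covers on the incubator is not seated: press lightly with a fingertip on the ribbed ends of the covers to find the one that rocks, then press that one firmly down in its middle until it is fully home and level. Only press: do not lift any cover, do not press hard on the covers that are seated, and leave the vial, the pen cup and the cartridge as they are. Finish with the arm clear of everything.

Things in the scene. Friction and masses are not known exactly. Their poses are not given: they have to be found in the camera images.
- incubator: White low bench incubator, fixed, 70 mm high, 350 mm along y, with four bays in a row, each closed by a black cover. Origin on the bench under the middle of the row; flat deck at z = 70 mm, from x = -85 to 130 mm. The cover centres lie at y = -112.5, -37.5, 37.5 and 112.5 mm, x = 0; the covers' long sides run along x, the same way round.
- cover1: One of four identical black covers: slab 84 mm long (x), 48 wide (y), 12 thick, both ends ribbed, round mark in the middle; lies in a bay whose low rim (100 x 64 mm outside) is 8 mm above the deck. Origin: centre of the underside; z up, top face at 12 mm. At the start the underside is 4.5 to 6.5 mm above the deck on every cover (seals differ), so height does not show the loose one.
- cover2: Another of the four covers, same shape and origin as cover1. The order of the numbers along the row is mixed at every start. Three covers are seated: pressed anywhere they stay level, sink about 1 mm per 5 N (3.3 mm at most) on a springy seal and come back.
- cover3: Another of the four covers, same shape and origin as cover1. One of the four is loose, on a half-entered stud under its middle: about 2 N on a ribbed end (30 mm from the middle) rocks it about its y axis by about 0.11 to 0.15 rad, until that end meets the deck; let go, it levels itself.
- cover4: Another of the four covers, same shape and origin as cover1. The loose one, pressed in its middle with more than about 9 N (slowly), goes down and stays down; when it is home its underside lies on the deck and it no longer rocks. Pressing an end alone does not seat it.
- vial: Small capped jar, 28 mm across and 48 mm high, standing loose on the deck of the incubator beyond the covers. Origin at the centre of its underside. Not to be disturbed.
- pen_cup: White pen cup, 72 mm across and 85 mm high, pens up to 145 mm, loose on the bench beside the incubator. Origin at the centre of its underside. Not to be disturbed.
- cartridge: White sample cartridge, 40 x 28 mm and 56 mm high, loose on the bench at the incubator's other side. Origin at the centre of its underside. Not to be disturbed.

How it is judged:
By the outcome, as a careful person would: the job done as asked, in the order asked, and still so for the second after the job is handed in, with the robot touching nothing.
It also fails if it takes over 42 s, if anything falls off the work surface, if the arm or the gripper's body presses on something with over 40 N, if the wrist force passes 120 N, or if a joint passes its speed limit or range.

## Working session

There is one attempt and no reset: what is moved stays moved. The work goes in short steps, Python scripts to look and compute and a tool call to move; the robot and the scene stay as the last step left them, time stands still between calls to the robot, and variables do not carry over. Pictures are saved under pics/ and viewed, about 8 in all and at most 12, crops included, and the job is handed in when it is done.

Besides the shell and the picture viewer there is one more tool, called after "Request:" by a JSON object that holds its "api" and its "payload". jog_arm: Moves the arm, as the interface text tells. Its arguments: {"type":"object","properties":{"deltas":{"type":"array"}},"required":["deltas"]}

```bash
mkdir -p pics
cat > h.py <<'E'
import numpy as np,cv2
from workcell import *
from scipy.spatial.transform import Rotation as R
def snap(n,f):
    im=camera(n); cv2.imwrite('pics/'+f,im[:,:,::-1]); return im
def ray(n,px):
    m=camera_model(n); f=240/np.tan(np.radians(m['fovy'])/2)
    d=np.array([(px[0]-m['cx'])/f,(px[1]-m['cy'])/f,1])
    if n=='wrist':
        o=get_obs();T=np.eye(4);T[:3,:3]=R.from_quat(o['tool_rot']).as_matrix();T[:3,3]=o['eef_pos'];P=T@np.array(m['T_tool_cam'])
    else: P=np.array(m['pose'])
    return P[:3,3],P[:3,:3]@d
def atz(n,px,z):
    o,d=ray(n,px); return o+d*(z-o[2])/d[2]
E
python3 - <<'E'
from h import *
o=get_obs();print(o)
for c in ['top','scene']:
    snap(c,c+'0.png')
    for t,z in [('cover1',.087),('vial',.1),('pen_cup',.06),('cartridge',.04),('incubator',.07)]:
        for d in masks_of(t,c): print(c,t,round(d['conf'],2),np.round(d['at']),np.round(atz(c,d['at'],z),3),d['pixels'].sum())
E
```

```text
{'clock': 0.0, 'joint_pos': array([-1.23499430e+00,  2.41469452e-01,  3.73397974e-03,  1.33519095e+00,
       -2.27273979e-05,  1.57083828e+00]), 'joint_vel': array([ 0.00068721,  0.00027317, -0.00018529,  0.00229654,  0.00045171,
       -0.00029738]), 'tau': array([-6.32889187e-04, -3.72312319e+01,  2.52411944e+01,  1.68876525e-02,
       -3.10040275e-05, -8.39179307e-06]), 'eef_pos': array([ 0.16455092, -0.47148573,  0.23038847]), 'tool_rot': array([ 9.85940650e-01,  1.67092488e-01, -1.89209430e-04, -1.04816752e-03]), 'ft_force': array([-0.25582448,  0.62527949, -0.41785223]), 'ft_torque': array([ 0.02317496, -0.04044865,  0.04251101]), 'grip_width': 0.08505027058924311}
top cover1 0.96 [301. 247.] [0.575 0.072 0.087] 862
top cover1 0.82 [269. 242.] [0.588 0.143 0.087] 853
top cover1 0.57 [339. 252.] [ 0.562 -0.009  0.087] 874
top vial 0.69 [283. 195.] [0.69  0.111 0.1  ] 172
top pen_cup 0.59 [199. 229.] [0.625 0.304 0.06 ] 1079
top cartridge 0.52 [424. 285.] [ 0.488 -0.199  0.04 ] 312
top incubator 0.8 [326. 228.] [0.618 0.017 0.07 ] 9495
scene cover1 0.78 [289. 226.] [ 0.565 -0.005  0.087] 1004
scene cover1 0.7 [250. 232.] [ 0.547 -0.075  0.087] 1026
scene cover1 0.68 [328. 222.] [0.586 0.064 0.087] 990
scene cover1 0.64 [367. 211.] [0.594 0.143 0.087] 993
scene vial 0.87 [382. 256.] [0.699 0.112 0.1  ] 356
scene pen_cup 0.93 [442. 211.] [0.639 0.29  0.06 ] 1894
scene cartridge 0.58 [178. 253.] [ 0.503 -0.209  0.04 ] 568
scene incubator 0.98 [308. 264.] [ 0.645 -0.002  0.07 ] 13925
```

View pics/top0.png

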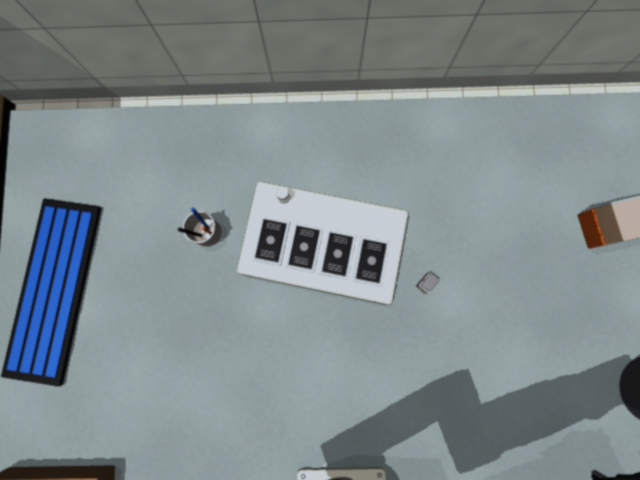

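View pics/scene0.png

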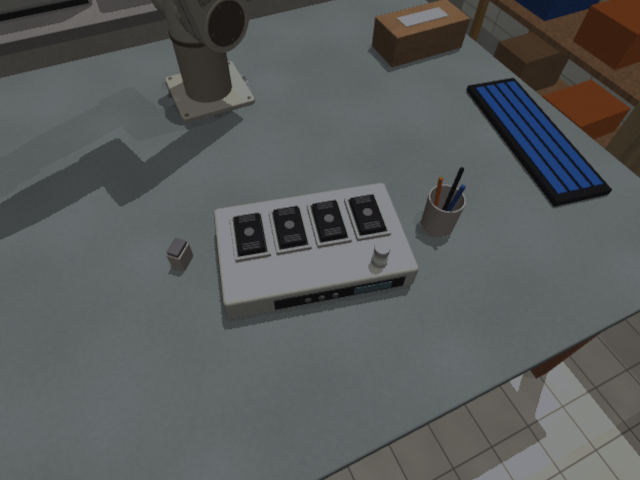

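The row of covers runs from about (271,240) to (371,261) in the top picture. The vial is at (283,195), beyond the row. The incubator's yaw is about -10°. I'll move above it with the fingers shut.

Request:
{"api": "jog_arm", "payload": {"deltas": [[[38,-31,-3,0,0,0,0],[38,-31,-3,0,0,0,0],[38,-31,-3,0,0,0,0],[38,-31,-3,0,0,0,0],[38,-31,-3,0,0,0,0]]]}}

```text
clock: 1.1
eef_pos: [0.2947, -0.2633, 0.2453]
tool_rot: [0.987, 0.16, 0.0, 0.001]
ft_force: [1.1, -0.6, -1.0]
grip_width: 0.0127
```

Request:
{"api": "jog_arm", "payload": {"deltas": [[[38,-31,-3,0,0,0,0],[38,-31,-3,0,0,0,0],[38,-31,-3,0,0,0,0],[38,-31,-3,0,0,0,0],[38,-31,-3,0,0,0,0]]]}}

```text
clock: 1.6
eef_pos: [0.4272, -0.0515, 0.2623]
tool_rot: [0.987, 0.16, 0.003, 0.003]
ft_force: [0.4, -1.3, -0.4]
grip_width: -0.0003
```

```bash
python3 -c "
from h import *
o=get_obs();print(o['eef_pos'],o['joint_pos'],R.from_quat(o['tool_rot']).as_matrix())
print(camera_model('wrist'))"
```

```text
[ 0.42715386 -0.05146778  0.26232476] [-0.11726531  0.08342023 -0.10401598  1.37569843 -0.00375193  2.70390964] [[ 0.94908929  0.31492557  0.00716997]
 [ 0.31496176 -0.94909311 -0.00462254]
 [ 0.00534921  0.00664546 -0.99996361]]
{'fovy': 68.39001497223123, 'cx': 323.1948637445473, 'cy': 236.89345689183602, 'T_tool_cam': array([[ 2.86752355e-05, -9.65885579e-01, -2.58969200e-01,
         6.61873722e-02],
       [ 9.99999986e-01, -1.42642077e-05,  1.63930026e-04,
         2.87628035e-05],
       [-1.62031638e-04, -2.58969201e-01,  9.65885566e-01,
        -1.42391540e-01],
       [ 0.00000000e+00,  0.00000000e+00,  0.00000000e+00,
         1.00000000e+00]])}
```

Request:
{"api": "jog_arm", "payload": {"deltas": [[[0,0,0,0,0,-8,0],[0,0,0,0,0,-8,0],[0,0,0,0,0,-8,0],[0,0,0,0,0,-8,0],[0,0,0,0,0,-8,0]]]}}

```text
clock: 2.1
eef_pos: [0.4312, -0.043, 0.2629]
tool_rot: [0.862, 0.506, 0.004, 0.004]
ft_force: [0.1, -0.5, 0.1]
grip_width: -0.0002
```

Request:
{"api": "jog_arm", "payload": {"deltas": [[[0,0,0,0,0,-8,0],[0,0,0,0,0,-8,0],[0,0,0,0,0,-8,0],[27,33,0,0,0,0,0],[27,33,0,0,0,0,0]]]}}

```text
clock: 2.6
eef_pos: [0.499, 0.0048, 0.2647]
tool_rot: [0.733, 0.68, 0.002, 0.005]
ft_force: [0.7, -0.9, -0.6]
grip_width: -0.0001
```

Request:
{"api": "jog_arm", "payload": {"deltas": [[[27,33,0,0,0,0,0],[0,0,0,0,0,0,0],[0,0,0,0,0,0,0]]]}}

```text
clock: 2.9
eef_pos: [0.5383, 0.0329, 0.2632]
tool_rot: [0.732, 0.681, 0.002, 0.005]
ft_force: [0.2, -0.1, 0.4]
grip_width: 0.0001
```

Run:
```python
from h import *
o=get_obs();print(o['eef_pos'],o['joint_pos'],R.from_quat(o['tool_rot']).as_matrix())
snap('wrist','w0.png')
P=[]
for t,z in [('cover1',.087),('vial',.1),('cartridge',.04)]:
  for d in masks_of(t,'wrist'):
    r=cv2.minAreaRect(np.argwhere(d['pixels'])[:,::-1].astype(np.float32))
    print(t,round(d['conf'],2),np.round(d['at']),np.round(atz('wrist',d['at'],z),4),d['pixels'].sum(),'rect',np.round(atz('wrist',r[0],z),4),np.round([atz('wrist',q,z)[:2] for q in cv2.boxPoints(r)],3).tolist())
```

```text
[0.53827856 0.03288297 0.26321222] [ 0.06372404  0.30114208  0.16881679  1.42877209 -0.00481665  1.70610072] [[ 0.07155983  0.99738632  0.00998573]
 [ 0.99743029 -0.07152104 -0.00418924]
 [-0.0034641   0.01025985 -0.99994137]]
cover1 0.82 [347. 251.] [ 0.5602 -0.0034  0.087 ] 4413 rect [ 0.561  -0.0026  0.087 ] [[0.514, -0.018], [0.525, 0.03], [0.607, 0.012], [0.599, -0.037]]
cover1 0.75 [370. 310.] [ 0.5792 -0.0668  0.087 ] 374 rect [ 0.5789 -0.0699  0.087 ] [[0.57, -0.054], [0.589, -0.055], [0.588, -0.086], [0.569, -0.085]]
cover1 0.74 [359. 173.] [0.5751 0.0686 0.087 ] 5010 rect [0.5774 0.0695 0.087 ] [[0.531, 0.055], [0.542, 0.102], [0.623, 0.083], [0.615, 0.036]]
vial 0.62 [503. 108.] [0.6937 0.1127 0.1   ] 1741 rect [0.6913 0.1121 0.1   ] [[0.665, 0.123], [0.711, 0.128], [0.718, 0.101], [0.671, 0.096]]
```

View pics/w0.png

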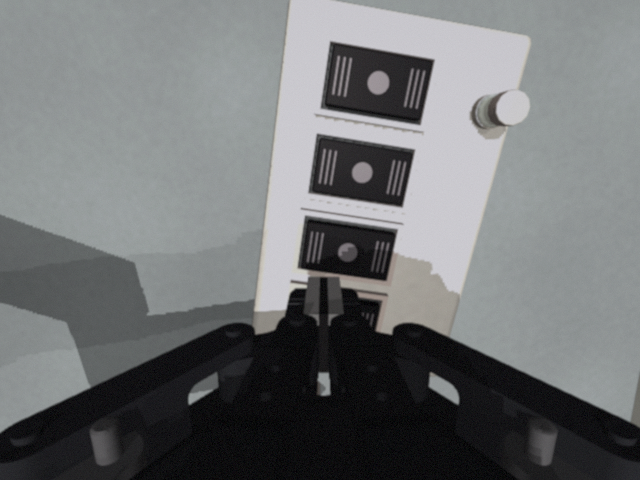

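The marks show at (378,82), (362,173) and (348,252). The fourth cover is half hidden by the fingers. The closed fingertip is about 16 mm thick.

```bash
cat >> h.py <<'E'
def go(t):
    o=get_obs(); M=R.from_quat(o['tool_rot']).as_matrix()
    return np.round(1000*M.T@(np.array(t)-o['eef_pos']),1)
E
python3 - <<'E'
from h import *
m=np.array([atz('wrist',p,.0875)[:2] for p in [(378,82),(362,173),(348,252)]])
print(m)
v=m[0]-m[2]; yaw=np.arctan2(-v[0],v[1]); c=m.mean(0)-.0375*np.array([-np.sin(yaw),np.cos(yaw)])
print('len',np.linalg.norm(v),'yaw',yaw,np.degrees(yaw),'centre',c)
ex=np.array([np.cos(yaw),np.sin(yaw)]);ey=np.array([-ex[1],ex[0]])
for i,y in enumerate([.1125,.0375,-.0375,-.1125]):
  p=c+ey*y; q=p-ex*.031; print(i,np.round(p,4),'near end',np.round(q,4))
  np.save(f'c{i}.npy',np.r_[p,q])
print('go',go([*np.load('c2.npy')[2:],.105]))
E
```

```text
[[ 0.59420258  0.14170184]
 [ 0.57746341  0.06751111]
 [ 0.56092098 -0.00533943]]
len 0.15076073327138256 yaw -0.2225913312411334 -12.753543836315451 centre [0.56925057 0.03138301]
0 [0.5941 0.1411] near end [0.5639 0.148 ]
1 [0.5775 0.068 ] near end [0.5473 0.0748]
2 [ 0.561  -0.0052] near end [0.5307 0.0017]
3 [ 0.5444 -0.0783] near end [ 0.5142 -0.0715]
go [-30.1  -6.2 159.1]
```

Request:
{"api": "jog_arm", "payload": {"deltas": [[[-15,-3,30,0,0,0,0],[-15,-3,45,0,0,0,0],[0,0,45,0,0,4.3,0],[0,0,30,0,0,4.3,0],[0,0,5,0,0,0,0]]]}}

```text
clock: 3.6
eef_pos: [0.5311, -0.0027, 0.1114]
tool_rot: [0.785, 0.62, 0.008, 0.009]
ft_force: [-0.5, -0.3, -0.1]
grip_width: 0.0
```

Run:
```python
from h import *
o=get_obs();print(o['eef_pos'],o['ft_force'],R.from_quat(o['tool_rot']).as_rotvec(degrees=True))
im=snap('wrist','w1.png')
print('go',go([*np.load('c2.npy')[2:],.092]))
```

```text
[ 0.53105248 -0.00272733  0.11140397] [-0.53331026 -0.25276083 -0.0742417 ] [140.42625372 110.879367     1.50087631]
go [ 4.  -2.4 20.2]
```

View pics/w1.png

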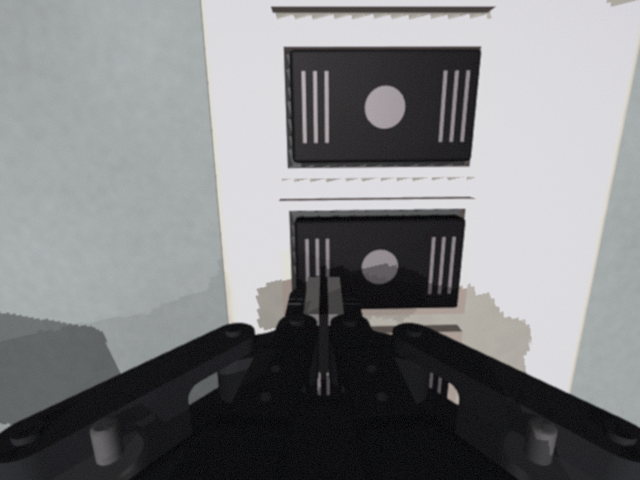

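The tool is in line with the cover and the tip is over the near ribs (columns 305–330). Now I'll probe.

Request:
{"api": "jog_arm", "payload": {"deltas": [[[4,-2,10,0,0,0,0],[0,0,8,0,0,0,0],[0,0,1,0,0,0,0],[0,0,0,0,0,0,0]]]}}

```text
clock: 4.05
eef_pos: [0.5348, 0.0017, 0.0979]
tool_rot: [0.783, 0.621, 0.013, 0.013]
ft_force: [0.1, -0.1, 0.3]
grip_width: 0.0003
```

Request:
{"api": "jog_arm", "payload": {"deltas": [[[0,0,1,0,0,0,0],[0,0,0.5,0,0,0,0],[0,0,0,0,0,0,0]]]}}

```text
clock: 4.35
eef_pos: [0.5365, 0.002, 0.0982]
tool_rot: [0.783, 0.622, 0.014, 0.014]
ft_force: [-0.4, -0.0, -0.1]
grip_width: -0.0001
```

```bash
cat >> h.py <<'E'
def full(t,yaw=77.25):
    o=get_obs(); Rc=R.from_quat(o['tool_rot']); y=np.radians(yaw)
    Rt=R.from_matrix(np.array([[np.cos(y),np.sin(y),0],[np.sin(y),-np.cos(y),0],[0,0,-1]]))
    print('go',go(t),'turn',np.round((Rc.inv()*Rt).as_rotvec(degrees=True),2),'pos',np.round(o['eef_pos']*1000,2),'F',np.round(o['ft_force'],2))
E
python3 -c "
from h import *
full([*np.load('c2.npy')[2:],.092])
camera('wrist');full([*np.load('c2.npy')[2:],.092])"
```

```text
go [-1.7 -5.8  6. ] turn [ 2.29 -0.28 -0.37] pos [536.52   2.    98.25] F [-0.4  -0.03 -0.13]
go [-1.7 -5.8  6. ] turn [ 2.29 -0.28 -0.37] pos [536.56   2.03  98.29] F [-0.2   0.01  0.56]
```

Request:
{"api": "jog_arm", "payload": {"deltas": [[[-1.5,-4.5,3,2.3,-0.3,0,0],[0,-1,2,0.4,0,0,0],[0,-0.6,0.7,0.3,0,0,0],[0,-0.6,0.7,0.3,0,0,0]]]}}

```text
clock: 4.8
eef_pos: [0.53, 0.0021, 0.092]
tool_rot: [0.783, 0.622, -0.005, -0.007]
ft_force: [0.6, -1.2, -0.2]
grip_width: -0.0001
```

```bash
python3 -c "
from h import *
full([*np.load('c2.npy')[2:],.088])"
```

```text
go [-0.3  0.9  4. ] turn [-1.01 -0.01 -0.37] pos [529.98   2.14  92.  ] F [ 0.61 -1.24 -0.21]
```

Request:
{"api": "jog_arm", "payload": {"deltas": [[[0,0,2,-0.8,0,0,0],[0,-0.2,1.5,0,0,0,0],[0,-0.2,0.5,0.1,0,0,0],[0,-0.2,0.5,0.1,0,0,0]]]}}

```text
clock: 5.2
eef_pos: [0.5299, 0.0022, 0.088]
tool_rot: [0.783, 0.622, -0.001, -0.002]
ft_force: [-0.4, -0.0, 2.8]
grip_width: 0.0003
```

Request:
{"api": "jog_arm", "payload": {"deltas": [[[0,-0.2,1,0.1,0,0,0],[0,-0.2,0.5,0.1,0,0,0]]]}}

```text
clock: 5.4
eef_pos: [0.5299, 0.0022, 0.0876]
tool_rot: [0.783, 0.622, -0.002, -0.002]
ft_force: [-1.5, 0.3, 5.0]
grip_width: 0.0003
```

```bash
python3 -c "
from h import *
full([*np.load('c2.npy')[2:],.088])"
```

```text
go [-0.3  1.  -0.4] turn [-0.33 -0.03 -0.37] pos [529.85   2.19  87.61] F [-1.47  0.26  5.04]
```

The third cover is stiff, about 5 N/mm, so it is seated. Next is the second cover.

Request:
{"api": "jog_arm", "payload": {"deltas": [[[0,0,-10,0,0,0,0],[37,0.5,0,0,0,0,0],[38,0.5,0,0,0,0,0],[0,0,1,0.1,0,0,0],[0,0,1,0.1,0,0,0]]]}}

```text
clock: 5.9
eef_pos: [0.5486, 0.0764, 0.0968]
tool_rot: [0.784, 0.621, -0.003, -0.004]
ft_force: [-0.4, -0.4, 0.2]
grip_width: -0.0001
```

```bash
python3 -c "
from h import *
full([*np.load('c1.npy')[2:],.09])"
```

```text
go [-1.9 -0.8  6.9] turn [-0.58 -0.05 -0.52] pos [548.56  76.41  96.84] F [-0.41 -0.39  0.17]
```

Request:
{"api": "jog_arm", "payload": {"deltas": [[[-1.5,-0.5,4,-0.5,0,-0.4,0],[0,-0.2,3,0.1,0,0,0],[0,-0.2,0.5,0.1,0,0,0],[0,-0.2,0.5,0.1,0,0,0]]]}}

```text
clock: 6.3
eef_pos: [0.5455, 0.0725, 0.0876]
tool_rot: [0.783, 0.622, -0.003, -0.003]
ft_force: [-0.8, 0.1, 1.9]
grip_width: -0.0
```

Request:
{"api": "jog_arm", "payload": {"deltas": [[[0,-0.2,1,0.1,0,0,0],[0,-0.2,0.5,0.1,0,0,0]]]}}

```text
clock: 6.5
eef_pos: [0.5456, 0.0725, 0.0871]
tool_rot: [0.783, 0.622, -0.003, -0.005]
ft_force: [-1.2, 1.9, 3.5]
grip_width: -0.0002
```

Request:
{"api": "jog_arm", "payload": {"deltas": [[[0,-0.2,0.8,0.1,0,0,0],[0,-0.2,0.4,0.1,0,0,0]]]}}

```text
clock: 6.7
eef_pos: [0.5456, 0.0725, 0.087]
tool_rot: [0.783, 0.622, -0.004, -0.006]
ft_force: [-1.2, 0.4, 4.1]
grip_width: -0.0
```

The second cover is also seated. Next is the first cover.

Request:
{"api": "jog_arm", "payload": {"deltas": [[[0,0,-10,0,0,0,0],[38,0.5,0,0,0,0,0],[38,0.5,0,0,0,0,0],[0,0,1,0,0,0,0],[0,0,1,0,0,0,0]]]}}

```text
clock: 7.2
eef_pos: [0.5649, 0.1463, 0.096]
tool_rot: [0.784, 0.621, -0.004, -0.005]
ft_force: [-0.8, 0.4, -0.4]
grip_width: 0.0004
```

```bash
python3 -c "
from h import *
full([*np.load('c0.npy')[2:],.09])"
```

```text
go [ 1.4 -1.3  6. ] turn [-0.76  0.05 -0.53] pos [564.88 146.29  96.02] F [-0.8   0.36 -0.43]
```

Request:
{"api": "jog_arm", "payload": {"deltas": [[[1.5,-0.5,3.5,-0.7,0,-0.4,0],[0,-0.2,2,0,0,0,0],[0,-0.2,0.5,0,0,0,0],[0,-0.2,0.5,0,0,0,0]]]}}

```text
clock: 7.6
eef_pos: [0.5627, 0.1452, 0.0884]
tool_rot: [0.783, 0.622, -0.002, 0.0]
ft_force: [-0.6, 0.7, 1.4]
grip_width: -0.0002
```

Request:
{"api": "jog_arm", "payload": {"deltas": [[[0,-0.2,1,0,0,0,0],[0,-0.2,0.5,0,0,0,0]]]}}

```text
clock: 7.8
eef_pos: [0.5621, 0.1443, 0.0869]
tool_rot: [0.783, 0.622, -0.002, 0.0]
ft_force: [0.9, 0.3, 0.3]
grip_width: 0.0002
```

Request:
{"api": "jog_arm", "payload": {"deltas": [[[0,-0.2,0.8,0,0,0,0],[0,-0.2,0.4,0,0,0,0]]]}}

```text
clock: 8.0
eef_pos: [0.5618, 0.1442, 0.0859]
tool_rot: [0.783, 0.622, -0.002, 0.0]
ft_force: [-0.0, 0.8, 1.3]
grip_width: 0.0
```

Request:
{"api": "jog_arm", "payload": {"deltas": [[[0,0,0.8,0,0,0,0],[0,0,0.4,0,0,0,0]]]}}

```text
clock: 8.2
eef_pos: [0.5615, 0.1443, 0.0848]
tool_rot: [0.783, 0.622, -0.002, -0.0]
ft_force: [-1.0, 0.4, 1.7]
grip_width: -0.0001
```

Request:
{"api": "jog_arm", "payload": {"deltas": [[[0,0,0.8,0,0,0,0],[0,0,0.2,0,0,0,0]]]}}

```text
clock: 8.4
eef_pos: [0.5612, 0.1444, 0.0839]
tool_rot: [0.783, 0.622, -0.002, -0.0]
ft_force: [-1.2, 0.2, 3.0]
grip_width: -0.0005
```

```bash
python3 -c "
from h import *
full([*np.load('c0.npy')[2:],.09])
snap('scene','s1.png')
im=cv2.imread('pics/s1.png')[170:270,210:430];cv2.imwrite('pics/s1c.png',cv2.resize(im,None,fx=3.5,fy=3.5,interpolation=cv2.INTER_CUBIC))"
```

```text
go [ 4.   1.7 -6.1] turn [-0.17  0.17 -0.34] pos [561.22 144.39  83.94] F [-1.22  0.15  3.05]
```

View pics/s1c.png

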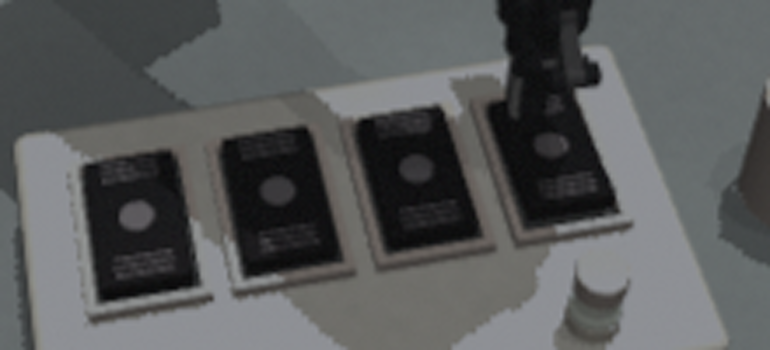

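The first cover (y = +112.5) gave way about 4 mm at only 2–3 N, and its far end stands up in the picture, so this is the loose one. I'll lift and move to its middle.

Request:
{"api": "jog_arm", "payload": {"deltas": [[[0,0,-5,0,0,0,0],[0,0,-6,0,0,0,0],[4,16,0,0,0,0,0],[0,16,0,0,0,0,0],[0,0,1,0,0,0,0]]]}}

```text
clock: 8.95
eef_pos: [0.5954, 0.1412, 0.0962]
tool_rot: [0.783, 0.622, -0.001, 0.001]
ft_force: [0.2, 0.3, -0.5]
grip_width: 0.0002
```

```bash
python3 -c "
from h import *
full([*np.load('c0.npy')[:2],.09])"
```

```text
go [-0.4 -1.2  6.2] turn [ 0.02  0.13 -0.32] pos [595.38 141.19  96.2 ] F [ 0.25  0.34 -0.5 ]
```

Request:
{"api": "jog_arm", "payload": {"deltas": [[[0,-1.2,4,0,0,0,0],[0,-0.2,2,0,0,0,0],[0,-0.2,1,0,0,0,0],[0,-0.2,1,0,0,0,0]]]}}

```text
clock: 9.35
eef_pos: [0.5914, 0.1417, 0.0874]
tool_rot: [0.783, 0.622, -0.002, 0.0]
ft_force: [0.1, 0.1, -0.1]
grip_width: 0.0
```

Request:
{"api": "jog_arm", "payload": {"deltas": [[[0,-0.2,1,0,0,0,0],[0,-0.2,1,0,0,0,0],[0,-0.2,1,0,0,0,0]]]}}

```text
clock: 9.65
eef_pos: [0.5911, 0.1418, 0.0869]
tool_rot: [0.783, 0.622, -0.001, 0.001]
ft_force: [-1.4, -0.7, 4.7]
grip_width: 0.0
```

Request:
{"api": "jog_arm", "payload": {"deltas": [[[0,-0.2,1.5,0,0,0,0],[0,-0.2,1.5,0,0,0,0],[0,-0.2,1.5,0,0,0,0]]]}}

```text
clock: 9.95
eef_pos: [0.5911, 0.1418, 0.0867]
tool_rot: [0.783, 0.622, 0.001, 0.003]
ft_force: [-1.8, -0.8, 7.6]
grip_width: -0.0
```

```bash
python3 -c "
from h import *
full([*np.load('c0.npy')[:2],.082])"
```

```text
go [0.  3.  4.7] turn [ 0.31  0.09 -0.3 ] pos [591.13 141.8   86.65] F [-1.82 -0.83  7.64]
```

Request:
{"api": "jog_arm", "payload": {"deltas": [[[0,0,-3,0,0,0,0],[0,3.5,-1,0.3,0,0,0],[0,0,2,0,0,0,0],[0,0,2,0,0,0,0],[0,0,2,0,0,0,0]]]}}

```text
clock: 10.45
eef_pos: [0.5951, 0.1413, 0.0853]
tool_rot: [0.783, 0.622, -0.0, 0.001]
ft_force: [-3.1, -1.1, 7.9]
grip_width: 0.0001
```

Request:
{"api": "jog_arm", "payload": {"deltas": [[[0,0,2,0,0,0,0],[0,0,2.5,0,0,0,0],[0,0,2.5,0,0,0,0]]]}}

```text
clock: 10.75
eef_pos: [0.595, 0.1413, 0.082]
tool_rot: [0.783, 0.622, 0.001, 0.001]
ft_force: [-6.8, -2.1, 18.9]
grip_width: 0.0001
```

Request:
{"api": "jog_arm", "payload": {"deltas": [[[0,0,2.5,0,0,0,0],[0,0,2.5,0,0,0,0],[0,0,2.5,0,0,0,0]]]}}

```text
clock: 11.05
eef_pos: [0.595, 0.1413, 0.0821]
tool_rot: [0.783, 0.622, 0.003, 0.002]
ft_force: [-5.0, -1.5, 15.4]
grip_width: 0.0001
```

```bash
python3 -c "
from h import *
full([*np.load('c0.npy')[:2],.082])"
```

```text
go [-0.4 -0.8  0. ] turn [ 0.33 -0.11 -0.28] pos [594.97 141.3   82.05] F [-5.05 -1.54 15.45]
```

The tip is at z = 0.082, which is home. I'll give one firmer press, then lift and check both ends lightly.

Request:
{"api": "jog_arm", "payload": {"deltas": [[[0,0,3.5,0,0,0,0],[0,0,4,0,0,0,0],[0,0,4,0,0,0,0]]]}}

```text
clock: 11.35
eef_pos: [0.595, 0.1413, 0.082]
tool_rot: [0.783, 0.622, 0.005, 0.003]
ft_force: [-8.5, -2.4, 21.5]
grip_width: 0.0
```

Request:
{"api": "jog_arm", "payload": {"deltas": [[[0,0,-3,0,0,0,0],[0,0,-5,0,0,0,0],[0,-15,0,0,0,0,0],[0,-15,0,0,0,0,0],[0,0,1,0,0,0,0]]]}}

```text
clock: 11.85
eef_pos: [0.5654, 0.1481, 0.0892]
tool_rot: [0.783, 0.622, 0.006, 0.003]
ft_force: [0.3, 0.2, -0.3]
grip_width: 0.0002
```

```bash
python3 -c "
from h import *
full([*np.load('c0.npy')[2:],.083])"
```

```text
go [-0.5 -1.5  6.2] turn [ 0.69 -0.29 -0.31] pos [565.37 148.12  89.17] F [ 0.3   0.23 -0.32]
```

Request:
{"api": "jog_arm", "payload": {"deltas": [[[0,-1,4,0.5,0,0,0],[0,0,2,0,0,0,0],[0,0,0.8,0,0,0,0],[0,0,0.6,0,0,0,0]]]}}

```text
clock: 12.25
eef_pos: [0.5652, 0.1483, 0.0821]
tool_rot: [0.783, 0.622, 0.002, -0.001]
ft_force: [-3.4, -0.1, 7.7]
grip_width: 0.0
```

Request:
{"api": "jog_arm", "payload": {"deltas": [[[0,0,0.8,0,0,0,0],[0,0,0.8,0,0,0,0]]]}}

```text
clock: 12.45
eef_pos: [0.5652, 0.1484, 0.0821]
tool_rot: [0.783, 0.622, 0.002, -0.002]
ft_force: [-4.3, 0.5, 8.5]
grip_width: 0.0006
```

Request:
{"api": "jog_arm", "payload": {"deltas": [[[0,0,-4,0,0,0,0],[0,0,-4,0,0,0,0],[0,31,0,0,0,0,0],[0,31,0,0,0,0,0],[0,0,0,0,0,0,0]]]}}

```text
clock: 12.95
eef_pos: [0.6282, 0.1334, 0.0896]
tool_rot: [0.783, 0.622, 0.002, -0.002]
ft_force: [0.6, 0.1, 0.3]
grip_width: 0.0001
```

```bash
python3 -c "
from h import *
c=np.load('c0.npy');full([*(2*c[:2]-c[2:]),.083])"
```

```text
go [-0.1 -4.   6.6] turn [-0.04 -0.3  -0.33] pos [628.22 133.43  89.56] F [0.62 0.1  0.26]
```

Request:
{"api": "jog_arm", "payload": {"deltas": [[[0,-4,4,0,0,0,0],[0,0,2,0,0,0,0],[0,0,0.8,0,0,0,0],[0,0,0.6,0,0,0,0]]]}}

```text
clock: 13.35
eef_pos: [0.6239, 0.1342, 0.0821]
tool_rot: [0.783, 0.622, 0.002, -0.001]
ft_force: [0.6, -1.5, 3.4]
grip_width: 0.0
```

Request:
{"api": "jog_arm", "payload": {"deltas": [[[0,0,-10,0,0,0,0],[0,0,-30,0,0,0,0],[0,0,-45,0,0,0,0],[0,-40,-20,0,0,0,0],[0,-48,0,0,0,0,0]]]}}

```text
clock: 13.85
eef_pos: [0.5374, 0.1542, 0.1907]
tool_rot: [0.784, 0.621, 0.001, -0.003]
ft_force: [1.0, 0.3, 0.7]
grip_width: -0.0004
```

Request:
{"api": "jog_arm", "payload": {"deltas": [[[0,-48,0,0,0,0,0],[0,-30,0,0,0,0,0],[0,0,0,0,0,0,0],[0,0,0,0,0,0,0]]]}}

```text
clock: 14.25
eef_pos: [0.4525, 0.174, 0.1954]
tool_rot: [0.782, 0.623, 0.003, -0.003]
ft_force: [0.4, -0.3, -0.1]
grip_width: 0.0001
```

```bash
python3 -c "
from h import *
full([.5,0,.2])
snap('scene','s2.png')
for t,z in [('vial',.1),('pen_cup',.06),('cartridge',.04)]:
  for d in masks_of(t,'scene'): print(t,round(d['conf'],2),np.round(d['at']))
im=cv2.imread('pics/s2.png')[150:300,160:480];cv2.imwrite('pics/s2c.png',cv2.resize(im,None,fx=2.5,fy=2.5,interpolation=cv2.INTER_CUBIC))"
```

```text
go [-158.9   85.3   -6.1] turn [-0.1  -0.48 -0.19] pos [452.48 173.99 195.38] F [ 0.42 -0.26 -0.1 ]
vial 0.72 [380. 251.]
pen_cup 0.93 [445. 211.]
cartridge 0.58 [179. 255.]
```

View pics/s2c.png

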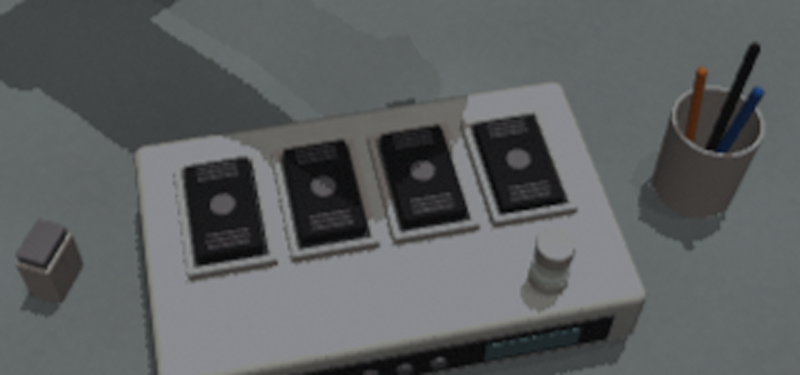

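The cover lies low and level, and the vial (545,265), cup and cartridge stand where they were. The arm is clear, so I'm handing in.

```bash
python3 -c "
from workcell import *
print(job_done())"
```

```text
the job is handed in; nothing more can be done
None
```

The loose cover was the one at y = +112.5 mm, at the pen-cup end. It is now pressed fully home, and I handed the job in at about 14 s of the 42 s allowed.

- **Finding it:** I pressed lightly on the near ribbed ends. The covers at y = -37.5 and +37.5 mm were stiff, about 4–5 N per mm with at most about 5 N applied, so they are seated. The cover at +112.5 mm gave way about 4 mm at only 2–3 N.
- **Not probed:** I did not touch the fourth cover (y = -112.5 mm), because only one cover is loose.
- **Pressing it home:** I pressed its middle with up to about 21 N. The top went down to z = 82 mm, which puts the underside on the deck.
- **Last checks:** Both ribbed ends met the fingertip firmly at z = 82.1 mm. The near end held at about 8 N and the far end at 3.4 N, so it is level and no longer rocks. The last picture shows the vial, pen cup and cartridge where they were, and the arm is clear. No check failed or disagreed.

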